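Re-set the vent stay of a laser welder's fume box

ROBOT

A 7-joint arm with a two-finger parallel gripper is mounted at the origin on the work surface. World frame = base frame: x ahead of the robot, y to its left, z up, the work surface at z = 0. Lengths are in m, angles in rad, forces in N, time in s.
With the tool pointing down it reaches from about 0.425 to 0.875 m from the base axis. Payload 4.7 kg.
Tool frame: the origin (TCP) lies at the very end of the fingers, on their centre line; the grasp point (between the pads) lies hold_point_z behind it (hold_point_z is the distance from the TCP to the grasp point, in m); z points along the fingers, y is the line along which they close (so a half turn about z gives the same grasp; the last joint's range is limited). The gripper opens to 85 mm and grips with 20 to 120 N. Pads are 22 mm wide; open, the fingers measure 114 mm over their backs; the gripper's body (76 mm by 85 mm) begins 54 mm behind the grasp point. The pads swing forward as they close: fully open they stand 13 mm farther back than shut.
Start: joints at [-1.3, 0.321, -0.07, 1.45, 0.023, 1.371, -0.057], TCP at [0.165, 0.629, 0.231] pointing down, gripper open.
Joint ranges: [-2.86, 2.86], [-0.3, 2.09], [-1.38, 1.24], [0.06, 2.45], [-1.56, 4.7], [0.09, 2.05], [-2.69, 2.69]. Speed limits (rad/s): [2.57, 2.57, 3.14, 3.14, 3.14, 3.14, 3.14].

INTERFACE

Orientations are given as a rotation vector (axis times angle).
In Python, from plant import * gives the robot as it stands.
- The arm moves only by the tool jog_arm, never from a script. Its arguments are lists of equal length, an entry for each row: "slide": the shift along the world's x, y, z in m, a list of three; "turn": the turn about the world's z in rad. A call has 1 to 10 rows; each row is the pose to reach, as a shift and turn from the pose commanded when the call began; what a row does not reach only later rows make up. A row lasts 1/8 s, in which the tool goes at most 62.5 mm and 10.7 degrees, less where a joint would pass 70% of its speed; a pose out of reach is approached as far as the arm can. A call with a gripper value outside its range is refused whole. "claw" is the opening, from 0 (shut) to 1 (fully open), set as the call begins (left out, the last holds). The fingers move at their own pace and stop on an object; the grip force is fixed at half the most. Time passes only in rows, so rows that repeat a pose let the fingers close. It gives the time, the measured TCP pose, the force, the opening and the grip force at its end, in the units of the state.
- state(): the state, without advancing time (a new reading comes with each control period).
- snapshot(name): name is "side" or "top" or "wrist"; returns a dict with "pixels" (480x640x3 uint8, blue, green, red), "fx", "fy", "cx", "cy" (pixels), "k1" (the pictures are not rectified: a ray, as slopes to the right and down, at radius r is drawn at 1 + k1 r^2 times it, then the intrinsics apply), "position" and "orientation" of the camera in the world. Camera axes: x right, y down, z forward; pixel columns grow to the right and rows downward; lengths in m; the calibration is good to about 2 mm. A picture is of the moment at which its call begins. There is no depth.
- close_job(): hands the job in; it is judged then, once.
The state is a dict: "clock": time; "joints": joint angles; "joint_velocities": joint speeds; "effort": joint torques, N m; "eef_pos": TCP position; "tool_rot": TCP orientation; "force": force on the tool from outside, world axes, zero at the start; "torque": the same for the moment, N m; "width": finger opening in m; "grasp_force": force on a finger pad.
Only numpy, scipy, OpenCV 4.12 (cv2) and the standard library are available. Lean on these libraries where they do the work, as an engineer would, in place of code of your own. Each camera call takes 0.05 s, during which the arm holds its last target. There are 200 camera calls.

TASK

The vent flap of the laser welder's fume box is held nearly shut by a flat steel stay whose slot sits on a pin on the roof. Lift the stay off the pin by its knob, draw the flap wider open against its light spring and drop the middle one of the three round holes over the pin, so that the stay lies level and holds the flap by itself. Be gentle: feel for the pin rather than forcing the bar down or along against it, and leave the other things where they are.

Things in the scene. Friction and masses are not known exactly. Their poses are not given: they have to be found in the camera images.
- vent_box: fume box of a laser welder: fixed white housing 240 (x) x 210 (y) x 100 (z) mm, origin at the centre of its underside on the table. Its -x face is the front, towards the robot within 15 degrees of yaw, with the vent flap on it. A mechanical stay on its roof holds the flap.
- flap (a joint): vent flap, upright panel 182 mm wide, hinged at the front's +y corner. Rad, 0 shut, grows outward, limit 1.3. A spring shuts it against some hinge friction: near shut it stays put, opened wide it pulls with 2 to 3 N along the stay and swings in if let go. On the middle round hole it stands at 0.56 to 0.78, on the others about 0.3 less or more; at the start about 0.12.
- flap_hinge (a point): point on the flap's vertical hinge axis at roof height (100 mm above the table), at (-124, 90, 100) mm in the box's frame. The stay's pivot moves on a circle of 120 mm about this axis, on the flap's top edge; at flap angle 0 it lies toward the box's -y from the hinge.
- stay: flat steel bar 24 wide, 6 thick; origin on its underside at its pivot on the flap's top, 107 mm above the table; x along the bar to the knob end, z up. Free to swing sideways and lift; falls level by its weight (0.16 kg), a stop holds it level. Along x: slot 88 to 120 mm (on the pin at the start), round holes 10 mm across at 134, 164, 194, knob at 215, end at 232.
- knob (a point): grip point on the axis of the stay's black knob, 26 mm above the bar's underside. The knob is an upright round post 16 mm across and 40 mm tall, standing on the bar's top (from 6 to 46 mm above the bar's underside), 215 mm from the stay's pivot. Room for open fingers all round it.
- middle_hole (a point): centre of the middle one of the three round holes, at the bar's underside, 164 mm from the stay's pivot: the hole to drop over the pin.
- pin_bracket: fixed plate 64 x 44 x 6 mm on the roof, origin under its centre (100 mm above the table), at (-35, -18) mm in the box's frame, same axes. Its rigid upright pin is 8 mm thick, flat-topped with a 0.5 mm chamfer, top 20 mm above this origin (13 mm above the level bar's underside). The pin is clamped at y = 0 but anywhere from x = -9 to +9 mm on the plate, not measured: find it by feel.
- lens_cap_a: black eyepiece cap, a disc 38 mm across and 20 mm high lying on the roof of the box on its +y side, toward the far end; origin under its centre. Bystander.
- lens_cap_b: black eyepiece cap like the other one, lying nearer the flap on the same side of the roof. Bystander.
- plaster_model: white plaster dental model, 62 x 68 x 29 mm, on the table left of the box; origin under its centre. Bystander.
- mixing_cup: dark rubber bowl, 72 mm across and 50 mm high, on the table at the left far side. Bystander.
- lab_driver: small screwdriver, 150 mm, lying on the table at the left. Bystander.
- screw_tray: grey compartment tray, 130 x 90 x 28 mm, on the table at the right. Bystander.
- wax_jar: amber jar, 60 mm across and 60 mm high, on the table at the right. Bystander.

How it is judged:
By the outcome, as a careful person would: the job done as asked, in the order asked, and still so for the second after the job is handed in, with the robot touching nothing.
It also fails if it takes over 61 s, if anything falls off the work surface, if the arm or the gripper's body presses on something with over 40 N, if the wrist force passes 120 N, or if a joint passes its speed limit or range.

## Working session

There is one attempt and no reset: what is moved stays moved. The work goes in short steps, Python scripts to look and compute and a tool call to move; the robot and the scene stay as the last step left them, time stands still between calls to the robot, and variables do not carry over. Pictures are saved under pics/ and viewed, at most 10 in all, crops included, and the job is handed in when it is done.

Besides the shell and the picture viewer there is one more tool, called after "Request:" as name([rows], argument=value, ...), one row to a line, values as JSON. jog_arm: Moves the arm, as the interface text tells. Its arguments: {"type":"object","properties":{"slide":{"type":"array","items":{"type":"array","items":{"type":"number"}}},"turn":{"type":"array","items":{"type":"number"}},"claw":{"type":"number"}},"required":["slide","turn"]}

```bash
mkdir -p pics
cat > h.py <<'E'
from plant import *
import numpy as np, cv2
from scipy.spatial.transform import Rotation as R
def cam(s):
    o=np.array(s["orientation"],float)
    M=o if o.shape==(3,3) else R.from_rotvec(o).as_matrix()
    return np.array([[s["fx"],0,s["cx"]],[0,s["fy"],s["cy"]],[0,0,1]]),np.array([s["k1"],0,0,0,0.]),M,np.array(s["position"])
def ray(s,u,v,z):
    K,d,M,p=cam(s); a=cv2.undistortPoints(np.array([[[u,v]]],float),K,d)[0,0]
    r=M@np.array([a[0],a[1],1]); return p+r*(z-p[2])/r[2]
def proj(s,P):
    K,d,M,p=cam(s); return cv2.projectPoints(np.array(P,float).reshape(-1,3),cv2.Rodrigues(M.T)[0],-M.T@p,K,d)[0][:,0]
E
python3 - <<'E'
from h import *
import pickle
for n in("top","side"):
    s=snapshot(n); cv2.imwrite(f"pics/{n}0.png",s["pixels"]); pickle.dump(s,open(n+"0.pkl","wb"))
    print(n,s["position"],s["orientation"],s["fx"],s["k1"])
print(state())
E
```

```text
top [0.31730127 0.00839097 1.3298281 ] [-2.12480077  2.10989741 -0.16842223] 620.6575470473496 -0.14274825912805617
side [0.43097846 0.68210785 0.85004958] [-0.24031038  2.87394965 -1.13441915] 466.38826965862586 -0.11227350228900501
{'clock': 0.1, 'joints': array([-1.29987671,  0.32177965, -0.07006402,  1.45158548,  0.02262088,
        1.37080124, -0.05687695]), 'joint_velocities': array([ 0.00052208, -0.00121653,  0.00049749, -0.00252167, -0.00143896,
       -0.00017507, -0.00076171]), 'effort': array([-3.37857191e-04, -4.94878221e+01, -3.84219931e-01, -3.15210199e+01,
        1.29208277e-02,  7.47215934e-03, -3.61222851e-05]), 'eef_pos': array([0.1650438 , 0.62818401, 0.23029643]), 'tool_rot': array([-4.02233299e-01, -3.11562644e+00,  2.80241432e-03]), 'force': array([ 0.07644684, -0.30112238, -0.04006015]), 'torque': array([-9.82963104e-05, -3.50806063e-03,  2.48102953e-02]), 'grasp_force': 0.0, 'width': 0.0853363557603096}
```

View pics/top0.png

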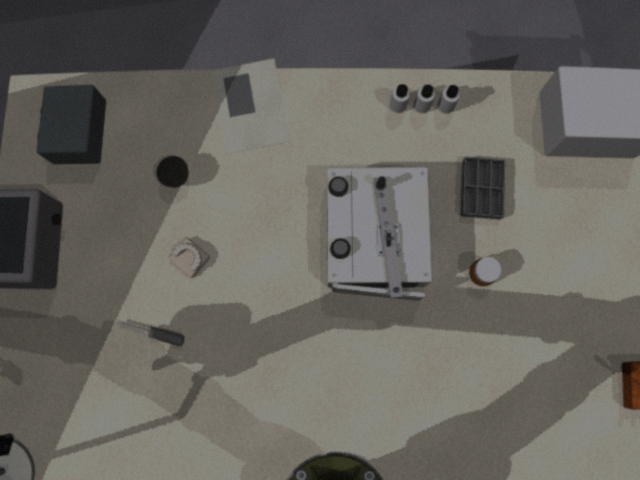

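View pics/side0.png

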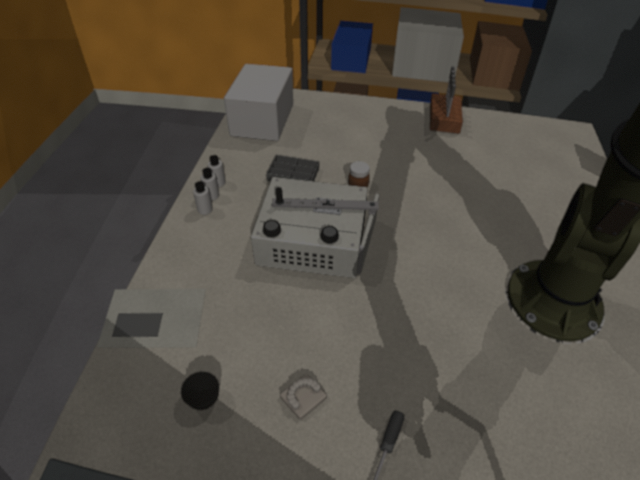

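The top view shows the box at pixels (328–430, 168–290), the stay running from about (397,290) to the knob at (381,183). The side view agrees. I'll enlarge the box area next.

Run:
```python
from h import *
im=cv2.imread("pics/top0.png")[155:305,310:460]
cv2.imwrite("pics/c1.png",cv2.convertScaleAbs(cv2.resize(im,(600,600),interpolation=cv2.INTER_CUBIC),alpha=1.4))
```

```text
(no output)
```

View pics/c1.png

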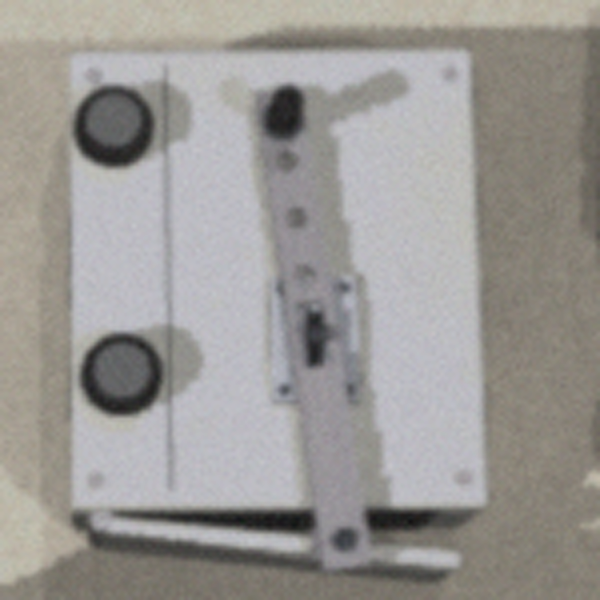

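The crop (4x, offset 310,155) shows the roof corners at (70,52), (470,50), (487,508) and (72,510). The pivot is at (345,540), the holes are at (305,272), (296,217) and (287,160), and the knob top is near (291,98).

Run:
```python
from h import *
import pickle
from scipy.optimize import least_squares
s=pickle.load(open("top0.pkl","rb"))
f=lambda c,z:ray(s,310+c[0]/4,155+c[1]/4,z)
C=np.array([f(c,.1)[:2] for c in[(70,52),(470,50),(487,508),(72,510)]])
B=np.array([(.12,.105),(.12,-.105),(-.12,-.105),(-.12,.105)])
T=lambda p,b:np.array(p[:2])+np.array(b)@np.array([[np.cos(p[2]),-np.sin(p[2])],[np.sin(p[2]),np.cos(p[2])]]).T
p=least_squares(lambda p:(T(p,B)-C).ravel(),[.6,-.05,0]).x
print("box",p,(T(p,B)-C)*1e3)
h=T(p,(-.124,.09)); br=T(p,(-.035,-.018)); print("hinge",h,"bracket",br,"pin range",T(p,(-.044,-.018)),T(p,(-.026,-.018)))
print("bracket meas",np.mean([f(c,.106)[:2] for c in[(280,287),(344,286),(352,388),(285,389)]],axis=0))
pv=f((345,540),.114)[:2];print("pivot",pv,np.linalg.norm(pv-h))
for c,d in[((305,272),134),((296,217),164),((287,160),194)]:
    q=f(c,.113)[:2];print(d,q,np.linalg.norm(q-pv)*1e3, np.arctan2(*(q-pv)[::-1]))
print("knobtop",f((291,98),.153)[:2])
for a in(.12,.56,.67,.78):
    P=h+.12*np.array([np.cos(p[2]-np.pi/2-a),np.sin(p[2]-np.pi/2-a)])
    # stay passes pin: pivot->pin
    for x in(-.009,0,.009):
        pin=T(p,(-.035+x,-.018)); v=pin-P; L=np.linalg.norm(v); print(a,x,P,L,"dir",np.arctan2(v[1],v[0]),"knob",P+.215*v/L)
st=state(); print(R.from_rotvec(st["tool_rot"]).as_matrix()); print(globals().get("hold_point_z"),"hold_point_z")
```

```text
box [ 0.58015836 -0.08609234  0.01075455] [[ 1.3156046   1.64015797]
 [ 1.26401104 -1.68825834]
 [-1.14335664 -1.47174343]
 [-1.43625901  1.5198438 ]]
hinge [0.45519764 0.00256892] bracket [ 0.54535396 -0.1044677 ] pin range [ 0.53635448 -0.10456449] [ 0.55435344 -0.10437091]
bracket meas [ 0.54745775 -0.10539201]
pivot [ 0.44471203 -0.11824026] 0.12126337101093833
134 [ 0.5794049  -0.09998905] 135.92378772845615 0.13468209614986693
164 [ 0.60768324 -0.09579408] 164.5097157320613 0.13686978567045094
194 [ 0.63726473 -0.09159356] 194.3877342205344 0.13751312277169217
knobtop [ 0.65823246 -0.09065003]
0.12 -0.009 [ 0.44211424 -0.11671572] 0.09502039012030536 dir 0.1282313851139386 knob [ 0.65534901 -0.08922146]
0.12 0 [ 0.44211424 -0.11671572] 0.103963709564247 dir 0.1180847738897826 knob [ 0.655617   -0.09138645]
0.12 0.009 [ 0.44211424 -0.11671572] 0.1129160363903337 dir 0.10954630442792619 knob [ 0.65582549 -0.09321034]
0.56 -0.009 [ 0.39255238 -0.09978132] 0.14388162677219493 dir -0.033249881604624505 knob [ 0.60743354 -0.10692873]
0.56 0 [ 0.39255238 -0.09978132] 0.152873427089610
[... 313 characters left out ...]
564] 0.1641115568857639 dir -0.07429870677635506 knob [ 0.59610201 -0.10824517]
0.67 0.009 [ 0.38169517 -0.09228564] 0.17308071191056582 dir -0.06988135003034883 knob [ 0.59617041 -0.1072979 ]
0.78 -0.009 [ 0.37172644 -0.08364337] 0.16595205917182718 dir -0.1264035817531718 knob [ 0.5850111  -0.11074783]
0.78 0 [ 0.37172644 -0.08364337] 0.17487186591571138 dir -0.11936662007568728 knob [ 0.58519655 -0.10924629]
0.78 0.009 [ 0.37172644 -0.08364337] 0.1837994913875319 dir -0.11301297627084463 knob [ 0.58535491 -0.10788947]
[[-9.67211908e-01  2.53970497e-01 -3.35273895e-04]
 [ 2.53970690e-01  9.67210322e-01 -1.75565523e-03]
 [-1.21604259e-04 -1.78324038e-03 -9.99998403e-01]]
0.0187 hold_point_z
```

Request:
jog_arm([
  [0.05,-0.04,0.03],
  [0.1,-0.08,0.03],
  [0.15,-0.12,0.03],
  [0.2,-0.17,0.03],
  [0.25,-0.22,0.03],
  [0.29,-0.27,0.03],
  [0.33,-0.32,0.03],
  [0.36,-0.37,0.03],
  [0.39,-0.42,0.03],
  [0.42,-0.47,0.03],
], turn=[0.04,0.08,0.12,0.16,0.2,0.24,0.28,0.32,0.36,0.39], claw=0.6)

```text
clock: 1.35
eef_pos: [0.5769, 0.1715, 0.261]
tool_rot: [0.211, -3.134, -0.0]
force: [0.9, 0.5, 0.2]
width: 0.0514
grasp_force: 0.0
```

Request:
jog_arm([
  [0.02,-0.05,0],
  [0.03,-0.1,0],
  [0.05,-0.15,0],
  [0.06,-0.2,0],
  [0.073,-0.25,0],
  [0.073,-0.25,0],
  [0.073,-0.25,0],
], turn=[0,0,0,0,0,0,0])

```text
clock: 2.22
eef_pos: [0.6491, -0.0761, 0.2607]
tool_rot: [0.209, -3.134, -0.002]
force: [-0.1, 1.6, -0.1]
width: 0.0512
grasp_force: 0.0
```

Run:
```python
from h import *
import pickle
s=snapshot("wrist"); cv2.imwrite("pics/w1.png",s["pixels"]); pickle.dump(s,open("w1.pkl","wb"))
st=state();print(st["eef_pos"],R.from_rotvec(st["tool_rot"]).as_matrix()[:,1],st["force"],st["width"],st["clock"])
print(proj(s,[[.545,-.1045,.12],[.658,-.0905,.153]]),s["position"])
```

```text
[ 0.64919094 -0.07496409  0.26083399] [-0.13462981  0.990895    0.00138386] [ 0.17721663  0.97043858 -0.42888934] 0.05111229319241153 2.275
[[306.0986313   87.4923259 ]
 [304.6490865  243.30893408]] [ 0.58263272 -0.08532637  0.40322356]
```

View pics/w1.png

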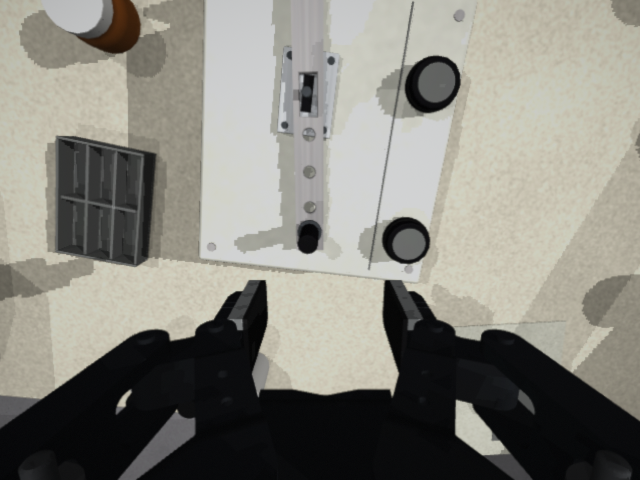

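The wrist view shows the pin in the slot at about (307,92), the knob top near (309,230), and the holes at (309,134), (309,172) and (310,207). I'll enlarge it.

Run:
```python
from h import *
im=cv2.imread("pics/w1.png")[40:265,250:360]
a=cv2.resize(im[:110],None,fx=7,fy=7,interpolation=cv2.INTER_CUBIC)[:600]
b=im
cv2.imwrite("pics/c2.png",cv2.resize(im[20:90,20:100],(640,560),interpolation=cv2.INTER_CUBIC))
cv2.imwrite("pics/c3.png",cv2.resize(im[85:215,10:110],(450,585),interpolation=cv2.INTER_CUBIC))
```

```text
(no output)
```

View pics/c2.png

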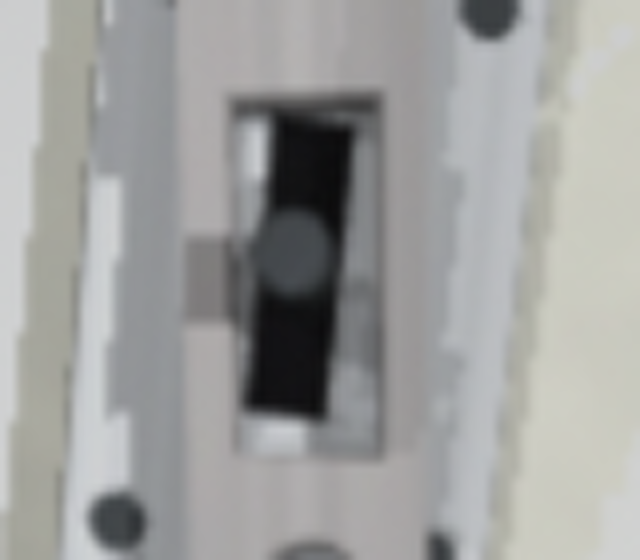

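View pics/c3.png

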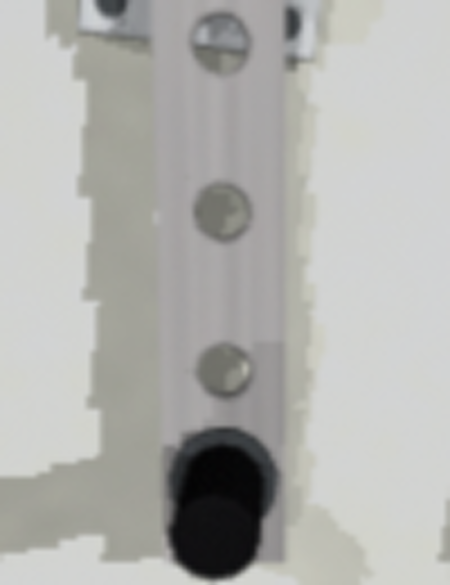

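The pin top is at (306.9,91.3), well inside the slot. The holes are at (309.1,134.3), (309.3,171.9) and (309.8,207.0), and the knob top centre is at (307.8,243.5).

Run:
```python
from h import *
import pickle
s=pickle.load(open("w1.pkl","rb"))
pin=ray(s,306.9,91.3,.12);hs=[ray(s,*c,.113) for c in[(309.1,134.3),(309.3,171.9),(309.8,207)]]
kn=ray(s,307.8,243.7,.153);se=[ray(s,308.5,72.2,.113),ray(s,308.5,117.1,.113)]
print("pin",pin,"holes",hs,"knob",kn,"slot",se)
u=(hs[2]-hs[0]);print(np.linalg.norm(u),np.arctan2(u[1],u[0]))
u/=np.linalg.norm(u); print("pivot est",hs[1]-.164*u,"knob est",hs[1]+.051*u)
br=[ray(s,250+20+c[0]/8,40+20+c[1]/8,.106) for c in[(488,10),(118,520)]];print("bolts",br)
st=state();print(st["eef_pos"])
```

```text
pin [ 0.54757875 -0.1035799   0.12      ] holes [array([ 0.57838903, -0.09847655,  0.113     ]), array([ 0.60805969, -0.09472366,  0.113     ]), array([ 0.63734167, -0.09074573,  0.113     ])] knob [ 0.65799167 -0.0880957   0.153     ] slot [array([ 0.53303442, -0.1044131 ,  0.113     ]), array([ 0.56543634, -0.10052189,  0.113     ])]
0.05945738081136395 0.13039203460114382
pivot est [ 0.44545189 -0.11604741  0.113     ] knob est [ 0.65862675 -0.0880925   0.113     ]
bolts [array([ 0.52174791, -0.08833958,  0.106     ]), array([ 0.57369585, -0.11948284,  0.106     ])]
[ 0.64919094 -0.07496409  0.26083399]
```

Request:
jog_arm([
  [0,0,-0.05],
  [0,0,-0.07],
  [0,0,-0.07],
  [0,0,-0.07],
], turn=[0,0,0,0])

```text
clock: 2.78
eef_pos: [0.6502, -0.0763, 0.193]
tool_rot: [-0.21, 3.132, -0.0]
force: [-1.3, 0.7, -0.4]
width: 0.0512
grasp_force: 0.0
```

Request:
jog_arm([
  [0.008,-0.012,0],
  [0.008,-0.012,0],
  [0.008,-0.012,-0.03],
  [0.008,-0.012,-0.055],
  [0.008,-0.012,-0.07],
  [0.008,-0.012,-0.07],
  [0.008,-0.012,-0.07],
], turn=[0,0,0,0,0,0,0])

```text
clock: 3.65
eef_pos: [0.6581, -0.089, 0.1226]
tool_rot: [-0.209, 3.133, -0.0]
force: [-0.6, -1.4, 0.3]
width: 0.0512
grasp_force: 0.0
```

Request:
jog_arm([
  [0,0,0],
  [0,0,0],
  [0,0,0],
  [0,0,0],
  [0,0,0],
  [0,0,0],
], turn=[0,0,0,0,0,0], claw=0)

```text
clock: 4.4
eef_pos: [0.6575, -0.0887, 0.1215]
tool_rot: [-0.209, 3.134, 0.0]
force: [1.3, 0.2, 1.7]
width: 0.0141
grasp_force: 58.4
```

Request:
jog_arm([
  [-0.001,0,0.005],
  [-0.002,0,0.01],
  [-0.002,0,0.015],
  [-0.003,0,0.02],
  [-0.004,0,0.025],
  [-0.004,0,0.028],
  [-0.004,0,0.028],
], turn=[0,0,0,0,0,0,0])

```text
clock: 5.28
eef_pos: [0.6536, -0.0887, 0.1496]
tool_rot: [-0.209, 3.134, 0.0]
force: [-0.4, 0.5, -4.1]
width: 0.0139
grasp_force: 58.5
```

Run:
```python
from h import *
import pickle
s=snapshot("wrist"); cv2.imwrite("pics/w2.png",s["pixels"]); pickle.dump(s,open("w2.pkl","wb"))
st=state();print(st["eef_pos"],st["force"],st["torque"])
```

```text
[ 0.65359107 -0.0886739   0.14940555] [ 0.70613432 -0.36275181 -4.7739861 ] [-0.02145486 -0.65045273  0.02502802]
```

View pics/w2.png

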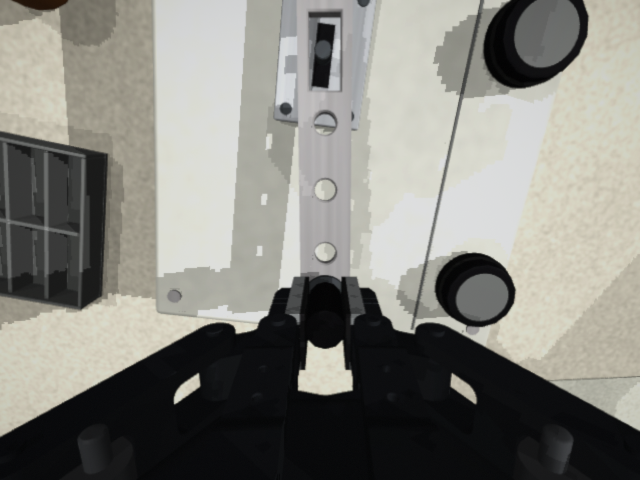

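The stay is gripped and lifted. The pin at (323,47) still lies in the slot's outline and the bar is just above it. I'll lift a little more, then draw it out.

Request:
jog_arm([
  [-0.001,0,0.006],
  [-0.005,-0.002,0.007],
  [-0.012,-0.004,0.007],
  [-0.02,-0.007,0.007],
  [-0.029,-0.01,0.007],
  [-0.038,-0.013,0.007],
  [-0.047,-0.016,0.007],
  [-0.055,-0.018,0.007],
  [-0.061,-0.019,0.007],
  [-0.061,-0.019,0.007],
], turn=[0,-0.02,-0.05,-0.08,-0.11,-0.14,-0.16,-0.18,-0.2,-0.2])

```text
clock: 6.58
eef_pos: [0.5918, -0.1074, 0.1564]
tool_rot: [-0.106, -3.139, -0.001]
force: [2.0, 0.5, -2.6]
width: 0.014
grasp_force: 58.7
```

Run:
```python
from h import *
import pickle
s=snapshot("wrist"); pickle.dump(s,open("w3.pkl","wb")); im=s["pixels"]
st=state();print(st["eef_pos"],st["force"],st["torque"],st["width"])
p=proj(s,[[.5476,-.1036,.12]])[0];print(p)
x,y=[int(v) for v in p]; x0,y0=max(0,x-80),max(0,y-60);print(x0,y0)
cv2.imwrite("pics/c4.png",cv2.resize(im[y0:y0+120,x0:x0+160],(800,600),interpolation=cv2.INTER_CUBIC))
```

```text
[ 0.59179401 -0.10726212  0.15620259] [ 1.90555486 -0.55456551 -3.32513404] [-0.01686862 -0.79222499  0.05027575] 0.014243221559507606
[326.84017105 187.4697188 ]
246 127
```

View pics/c4.png

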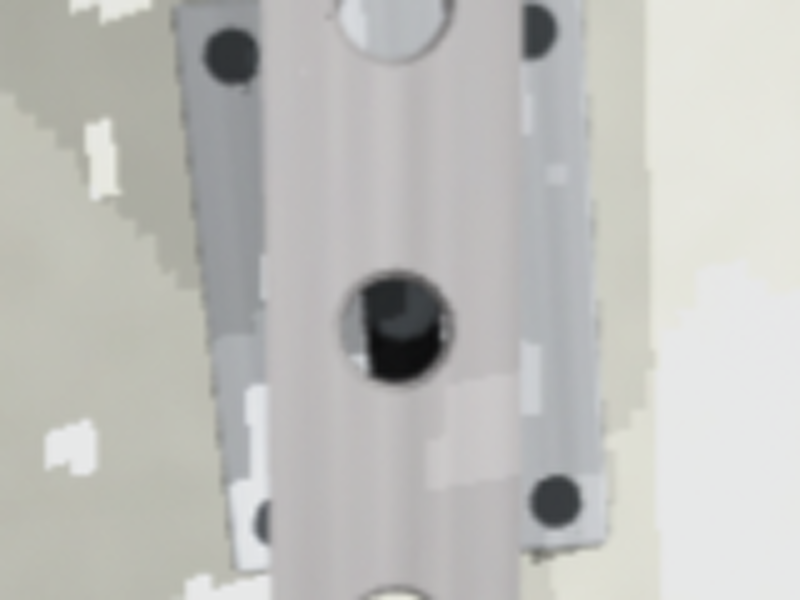

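The pin top is visible through the middle hole at crop (403,300), which is pixel (326.6,187). The hole centre is at (325.2,192.4). I'll work out the offset allowing for the tilt.

Run:
```python
from h import *
import pickle
s=pickle.load(open("w3.pkl","rb"))
pin=ray(s,326.6,187,.12)
e=np.array([.5918,-.1073,.1563]); G0=.1215
d=np.array([np.cos(-.074),np.sin(-.074)])
th=np.arcsin(.0345/.215)
for _ in range(5): # grip height 0.0332 over underside
    th=np.arcsin((e[2]-G0+.0332*(1-np.cos(th)))/.215)
zt=.107+.164*np.sin(th)+.006*np.cos(th)
h=ray(s,325.2,192.4,zt)[:2]
print("th",th,"pin",pin,"holetop",h,"z",zt)
hole_level=h+d*(.164-(.164*np.cos(th)-.006*np.sin(th)))
knob_h=h+d*(.051*np.cos(th)-.0272*np.sin(th))
print("hole level",hole_level,"err to pin",pin[:2]-hole_level,"knob est from hole",knob_h)
print("knob along shift on lowering",.215-(.215*np.cos(th)-.0332*np.sin(th)))
br=[ray(s,246+c[0]/5,127+c[1]/5,.106)[:2] for c in[(232,55),(555,500)]];print("br",np.mean(br,axis=0))
```

```text
th 0.1646934696692999 pin [ 0.54734917 -0.10370816  0.12      ] holetop [ 0.54729212 -0.10446384] z 0.13980660474990678
hole level [ 0.55048619 -0.10470064] err to pin [-0.00313702  0.00099248] knob est from hole [ 0.5930171  -0.10785368]
knob along shift on lowering 0.008352377218868084
br [ 0.54745834 -0.10407387]
```

Request:
jog_arm([
  [-0.002,0,-0.003],
  [-0.001,0,-0.007],
  [0,0,-0.011],
  [0.001,0,-0.014],
  [0.0013,0,-0.0145],
  [0.0013,0,-0.0145],
], turn=[0,0,0,0,0,0])

```text
clock: 7.38
eef_pos: [0.5934, -0.1078, 0.1418]
tool_rot: [-0.105, -3.139, -0.0]
force: [3.9, 0.7, 2.6]
width: 0.0138
grasp_force: 59.1
```

Run:
```python
from h import *
import pickle
s=snapshot("wrist"); pickle.dump(s,open("w4.pkl","wb")); im=s["pixels"]
st=state();print(st["eef_pos"],st["force"],st["torque"],st["width"])
p=proj(s,[[.5474,-.1037,.12]])[0];print(p)
x,y=[int(v) for v in p]; x0,y0=x-40,y-30;print(x0,y0)
cv2.imwrite("pics/c5.png",cv2.resize(im[y0:y0+60,x0:x0+80],(800,600),interpolation=cv2.INTER_CUBIC))
```

```text
[ 0.59335736 -0.10774335  0.14178387] [ 2.67924409 -0.16475411  1.75473862] [ 0.05257397 -0.30873085 -0.05889281] 0.013963760040016197
[327.40333269 187.48434979]
287 157
```

View pics/c5.png

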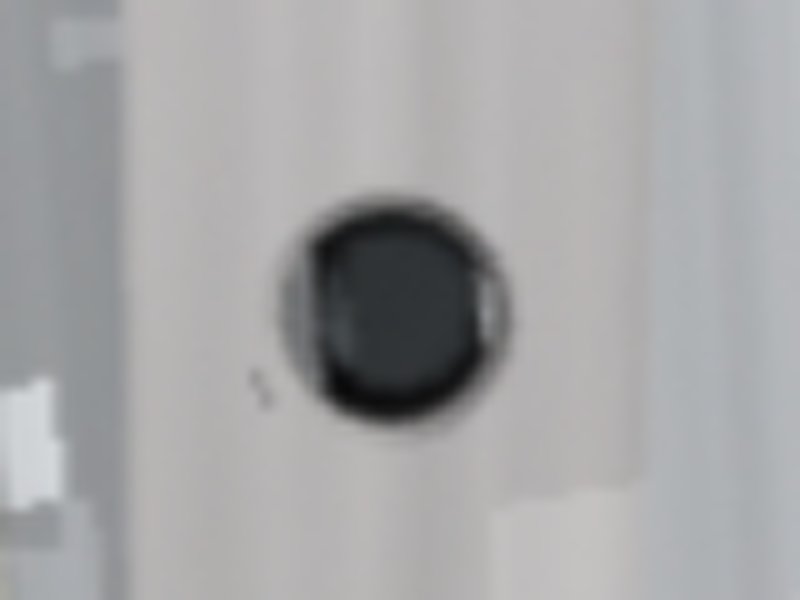

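The pin is almost centred in the hole: pin centre at crop (400,312), rim centre at (397,311).

Run:
```python
from h import *
import pickle
s=pickle.load(open("w4.pkl","rb"))
pin=ray(s,287+40,157+31.2,.12)[:2]
d=np.array([np.cos(-.074),np.sin(-.074)]); H=.0203
th=H/.215
zt=.107+.164*np.sin(th)+.006*np.cos(th)
h=ray(s,287+39.7,157+31.1,zt)[:2]
hl=h+d*(.164-(.164*np.cos(th)-.006*np.sin(th)))
hu=h+d*.006*np.sin(th)
print(pin,h,"under",hu,"err level",(pin-hl)*1e3,"err now under",(pin-hu)*1e3)
```

```text
[ 0.54772647 -0.10391396] [ 0.5465784  -0.10402421] under [ 0.54714252 -0.10406603] err level [-0.14452892  0.20607675] err now under [0.58394861 0.1520708 ]
```

Request:
jog_arm([
  [0.0008,0,-0.002],
  [0.0012,0,-0.004],
  [0.0015,0,-0.005],
  [0.0018,0.0001,-0.007],
  [0.0018,0.0001,-0.007],
], turn=[0,0,0,0,0])

```text
clock: 8.05
eef_pos: [0.5951, -0.1077, 0.1347]
tool_rot: [-0.105, -3.139, 0.0]
force: [3.0, -0.9, 3.0]
width: 0.014
grasp_force: 59.0
```

Request:
jog_arm([
  [0.0004,0,-0.002],
  [0.0008,0,-0.004],
  [0.0011,0,-0.006],
  [0.0015,0,-0.008],
  [0.0015,0,-0.008],
], turn=[0,0,0,0,0])

```text
clock: 8.68
eef_pos: [0.5971, -0.1075, 0.1267]
tool_rot: [0.105, 3.139, 0.0]
force: [4.3, -0.3, 1.6]
width: 0.0142
grasp_force: 58.8
```

Request:
jog_arm([
  [0.0003,0,-0.0015],
  [0.0005,0,-0.003],
  [0.0007,0,-0.0045],
  [0.0007,0,-0.005],
  [0.0007,0,-0.005],
], turn=[0,0,0,0,0])

```text
clock: 9.3
eef_pos: [0.5979, -0.1076, 0.122]
tool_rot: [0.105, 3.139, 0.0]
force: [3.8, 0.4, 2.9]
width: 0.014
grasp_force: 58.8
```

Request:
jog_arm([
  [0,0,0],
  [0,0,0],
  [0,0,0],
  [0,0,0],
  [0,0,0],
], turn=[0,0,0,0,0], claw=0.6)

```text
clock: 9.93
eef_pos: [0.5975, -0.1076, 0.1218]
tool_rot: [-0.105, -3.14, -0.0]
force: [0.3, -0.2, 0.8]
width: 0.0513
grasp_force: 0.0
```

Request:
jog_arm([
  [0,0,0.02],
  [0,0,0.06],
  [0,0,0.1],
  [0.05,0,0.14],
  [0.08,0,0.14],
  [0.08,0,0.14],
], turn=[0,0,0,0,0,0])

```text
clock: 10.68
eef_pos: [0.6793, -0.107, 0.2627]
tool_rot: [0.103, 3.138, -0.001]
force: [-0.5, -0.8, -0.4]
width: 0.0513
grasp_force: 0.0
```

Run:
```python
from h import *
s=snapshot("wrist"); t=snapshot("side")["pixels"]
st=state();print(st["eef_pos"],st["force"],st["clock"])
a=cv2.resize(s["pixels"],(400,300)); 
p=proj(s,[[.5474,-.1037,.12]])[0].astype(int);print(p)
c=s["pixels"][max(0,p[1]-38):max(0,p[1]-38)+112,p[0]-75:p[0]+75]
b=t[150:300,220:420]
cv2.imwrite("pics/f.png",np.hstack([np.vstack([a,cv2.resize(b,(400,300),interpolation=cv2.INTER_CUBIC)]),np.vstack([cv2.resize(c,(400,300),interpolation=cv2.INTER_CUBIC),cv2.resize(t,(400,300))])]))
```

```text
[ 0.67717584 -0.10787818  0.26229279] [ 0.08931156 -0.45316388 -0.08166528] 10.775
[318  50]
```

View pics/f.png

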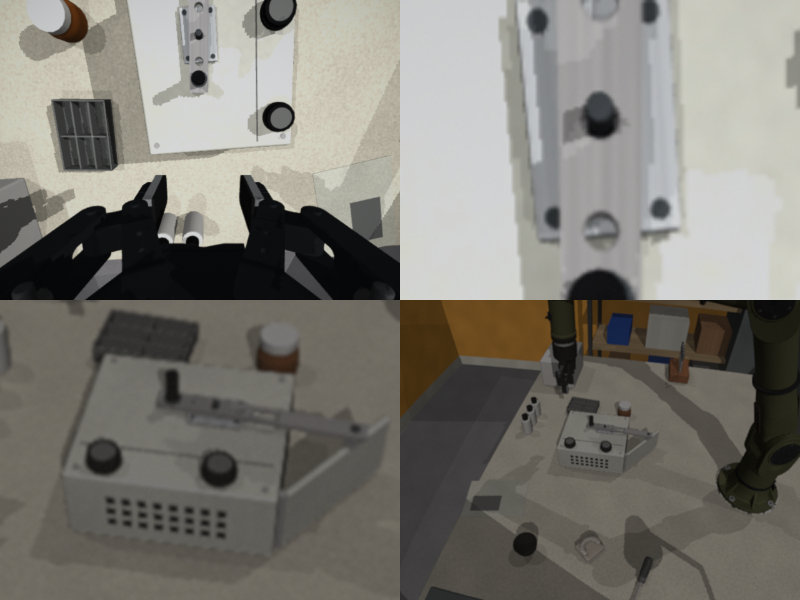

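The pin (crop centre 600,108) stands up through the middle hole, with one hole visible on either side. The stay lies level, the flap is held open and the gripper is clear.

```bash
python3 -c "
from plant import *
print(close_job())"
```

```text
the job is handed in; nothing more can be done
None
```

The stay's middle round hole is over the pin; the stay lies level and holds the flap wider open by itself, the other things were left where they were, and the job was handed in at about 11 s.

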